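# Call the storekeeper and point out two cups

## Task

Press the larger button on the grey call box all the way down and let it come up again, to call the storekeeper; then show which cups are wanted: point down at the shortest of the four straight-sided steel cups, holding the fingertips still just above the middle of its mouth (a few centimetres at most) for about two seconds, then point at the tallest one in the same way. Finish still pointing just above the tallest cup. Do not press the small button, and do not touch, move or pick up any cup or other loose thing on the bench.

Things in the scene. Friction and masses are not known exactly. Their poses are not given: they have to be found in the camera images.
- big_button_top (a point): centre of the top face of the larger of two round mid-grey push buttons (diameter 44 mm, in a dark round collar) on a fixed flat grey call box, 90 x 160 mm and 40 mm high, lying on the bench at any yaw; z up, the button is pressed straight down. The point moves down with the button.
- big_button (a joint): travel of the larger button in m: 0 up, 0.008 fully down; a spring lifts it, about 5 N hold it fully down
- small_button_top (a point): centre of the top face of the smaller button (diameter 20 mm) on the same box, 86 mm from the larger one; not to be pressed
- small_button (a joint): travel of the smaller button in m: 0 up, 0.005 fully down
- cup_short_mouth (a point): centre of the open mouth, at rim height, of the shortest of the four plain straight-sided steel cups; all are 56 mm in outside diameter with 3 mm walls, this one is 55 mm high; loose, standing upright on the bench (z up)
- cup_mid_mouth (a point): centre of the open mouth, at rim height, of the second shortest of the four plain straight-sided steel cups; all are 56 mm in outside diameter with 3 mm walls, this one is 85 mm high; loose, standing upright on the bench (z up)
- cup_high_mouth (a point): centre of the open mouth, at rim height, of the second tallest of the four plain straight-sided steel cups; all are 56 mm in outside diameter with 3 mm walls, this one is 115 mm high; loose, standing upright on the bench (z up)
- cup_tall_mouth (a point): centre of the open mouth, at rim height, of the tallest of the four plain straight-sided steel cups; all are 56 mm in outside diameter with 3 mm walls, this one is 145 mm high; loose, standing upright on the bench (z up)
- jigger: hourglass-shaped steel bar jigger, 88 mm high, 48 mm across, standing among the cups; origin at the middle of its underside. Leave alone.
- shaker: steel cocktail shaker with narrow cap, 170 mm high, 76 mm across, standing at the far side; origin at the middle of its underside. Leave alone.
- bowl: round steel bowl, 160 mm across, 70 mm high, at the far side; origin at the middle of its underside. Leave alone.
- bottle: white bottle, 165 mm high, 72 mm across, at the far side; origin at the middle of its underside. Leave alone.
- spoon: steel spoon about 170 mm long, lying flat on the bench near the call box (its x axis along its length); origin at the middle of its length, on the bench. Leave alone.
Things that resemble listed ones, but are neither listed nor needed, are in the scene too. Leave any turquoise look-alike of the part that bears big_button_top alone.

How it is judged (in metres and radians):
On the way, in this order (a step that is already met when the one before it is completed fails the run):
1. the larger button is pressed down (more than 5.5 of its 8 mm) (value of joint big_button above 0.0055 m), for 0.05 s.
2. the button is up again and the fingers point at the shortest cup for 1.5 s: grasp point within 30 mm of the mouth's centre horizontally and 12 to 90 mm above its rim (horizontal distance between the grasp point and cup_short_mouth below 0.03 m and z of the grasp point in the frame of cup_short_mouth between 0.012 and 0.09 m and value of joint big_button below 0.002 m), for 1.5 s.
At the end, for the whole second after the job is handed in: The grasp point stays within 30 mm horizontally of the centre of the tallest cup's mouth and 12 to 90 mm above its rim, both buttons are up (less than 2 mm down), every cup is within 10 mm and every other loose thing within 20 mm of where it was (horizontal distance between the grasp point and cup_tall_mouth below 0.03 m and z of the grasp point in the frame of cup_tall_mouth between 0.012 and 0.09 m and value of joint each of big_button, small_button below 0.002 m and distance of each of cup_short_mouth, cup_mid_mouth, cup_high_mouth, cup_tall_mouth from where it was at the start of the episode below 0.01 m and distance of each of jigger, shaker, bowl, bottle, spoon from where it was at the start of the episode below 0.02 m); the robot touches nothing.
It fails at once if a cup is touched by the robot (contact force between any of the fingers, the arm and cup_short above 0.3 N or contact force between any of the fingers, the arm and cup_mid above 0.3 N or contact force between any of the fingers, the arm and cup_high above 0.3 N or contact force between any of the fingers, the arm and cup_tall above 0.3 N).
It fails at once if a cup is moved or lifted more than 10 mm (distance of any of cup_short_mouth, cup_mid_mouth, cup_high_mouth, cup_tall_mouth from where it was at the start of the episode above 0.01 m).
It fails at once if another loose thing is touched by the robot (contact force between any of the fingers, the arm and jigger above 0.3 N or contact force between any of the fingers, the arm and shaker above 0.3 N or contact force between any of the fingers, the arm and bowl above 0.3 N or contact force between any of the fingers, the arm and bottle above 0.3 N or contact force between any of the fingers, the arm and spoon above 0.3 N).
It fails at once if another loose thing is moved or lifted more than 20 mm (distance of any of jigger, shaker, bowl, bottle, spoon from where it was at the start of the episode above 0.02 m).
It fails at once if the small button is pressed (value of joint small_button above 0.002 m).
It also fails if it takes over 51 s, if anything falls off the work surface, if the arm or the gripper's body presses on something with over 40 N, if the wrist force passes 120 N, or if a joint passes its speed limit or range.

## Robot

A 6-joint arm with a two-finger parallel gripper is mounted at the origin on the work surface. World frame = base frame: x ahead of the robot, y to its left, z up, the work surface at z = 0. Lengths are in m, angles in degrees, forces in N, time in s.
With the tool pointing down it reaches from about 0.375 to 0.75 m from the base axis. Payload 9 kg.
Tool frame: the origin (TCP) lies where the fingers leave the gripper's body, on its centre line; the fingertips stand 73 mm ahead of it and the grasp point (between the pads) lies 54 mm ahead of it (robot.tip_reach is the distance from the TCP to the fingertips, in m); z points along the fingers, y is the direction in which the jaws open and shut (so a half turn about z gives the same grasp; the last joint's range is limited). The gripper opens to 85 mm and grips with 20 to 120 N. Pads are 22 mm wide; open, the fingers measure 114 mm over their backs; the gripper's body (76 mm by 85 mm) begins 54 mm behind the grasp point. The pads swing forward as they close: fully open they stand 13 mm farther back than shut.
Start: joints at [53.302, 5.964, 5.575, 89.605, 0, 77.527], TCP at [0.246, 0.547, 0.304] pointing down, gripper open.
Joint ranges: [-171.21, 171.21], [-48.23, 106.86], [-62.78, 66.21], [-105.2, 120.99], [-86.42, 89.51], [-180, 180]. Speed limits (degrees/s): [127.2, 127.2, 147.25, 180, 180, 180].

## Interface

Orientations are given as [roll, pitch, yaw] about the fixed x, y, z axes, in that order (R = Rz(yaw) Ry(pitch) Rx(roll)).
In Python, from plant import robot gives the robot as it stands. Calls block until the motion is done:
- robot.move_pose(position, orientation): joint-space move of the TCP to a pose.
- robot.line_to(position, vel=0.15, rotation=None, guard=None): straight line of the TCP; rotation=None keeps the orientation; vel is the mean speed in m/s. With guard (N) it stops when the force on the tool has changed by that much, and returns True; else False.
- robot.goto_joints(angles): joint-space move.
- robot.set_gripper(opening): finger opening in m; the grip force is fixed at half the most; returns when the fingers have stopped.
- robot.pause(seconds).
- robot.ik(position, orientation): joint angles nearest the present ones, or None.
- robot.observe(): the state.
- robot.grab_frame(name): name is "scene" or "top" or "wrist"; returns the picture (384x512x3 uint8, blue, green, red); there is no depth.
- robot.get_calibration(name): a dict with "vertical_fov" (degrees; the focal length in pixels is half the picture's height over the tangent of half this angle, whatever the lens; pixels are square), "cx", "cy" (the principal point, pixels), "rvec" (rotation vector, rad) and "tvec" (3), from world to camera coordinates, as OpenCV has them. Camera axes: x right, y down, z forward; pixel columns grow to the right and rows downward; lengths in m; the calibration is good to about 2 mm. A picture is of the moment at which its call begins: read the wrist's pose just before it. get_calibration takes no time and is no camera call; for the wrist camera it gives the pose at the moment of the call.
A pose or a line that the arm cannot do raises robot.IKError and nothing moves.
- robot.job_done(): hands the job in, once; it reports no verdict.
The state is a dict: "time": time; "q": joint angles; "qvel": joint speeds; "joint_torque": joint torques, N m; "tool_pos": TCP position; "tcp_rot": TCP orientation; "ft_force": force on the tool from outside, world axes, zero at the start; "torque": the same for the moment, N m; "gripper_width": finger opening in m.
Only numpy, scipy, OpenCV 4.12 (cv2) and the standard library are available. Lean on these libraries where they do the work, as an engineer would, in place of code of your own. Each camera call takes 0.05 s, during which the arm holds its last target.

## Working session

There is one attempt and no reset: what is moved stays moved. The work goes in short steps, each a Python script; the robot and the scene stay as the last script left them, time stands still between calls to the robot, and variables do not carry over. Pictures are saved under pics/ and viewed, and the job is handed in when it is done.

```bash
mkdir -p pics; ls
python3 - <<'E'
from plant import robot
import cv2
for n in ["scene","top","wrist"]:
    c=robot.get_calibration(n); im=robot.grab_frame(n); cv2.imwrite(f"pics/{n}0.png",im); print(n,c)
o=robot.observe(); print(o["time"],o["tool_pos"],o["tcp_rot"],o["ft_force"],robot.tip_reach)
E
```

```text
pics
scene {'vertical_fov': 48.52408925377512, 'cx': 260.0343639912588, 'cy': 193.0142285601567, 'rvec': array([ 0.80080784,  2.58716221, -1.03802272]), 'tvec': array([ 0.44416745, -0.09657346,  1.42220008])}
top {'vertical_fov': 45.1322536793853, 'cx': 258.2275741978478, 'cy': 185.9391006291039, 'rvec': array([ 2.14979063, -2.21185929,  0.10554107]), 'tvec': array([-0.01066314,  0.53922812,  1.32707196])}
wrist {'vertical_fov': 58.98370484373608, 'cx': 257.67520346270874, 'cy': 191.52890684969455, 'rvec': array([-2.43431429, -1.57297631, -0.21964004]), 'tvec': array([-0.59847762, -0.03487109,  0.37783529])}
0.15 [0.24607633 0.54702671 0.30329443] [-1.79943388e+02 -1.28669056e-02  1.55773593e+02] [-0.38754743 -0.18748768  0.15326071] 0.0726
```

View pics/scene0.png

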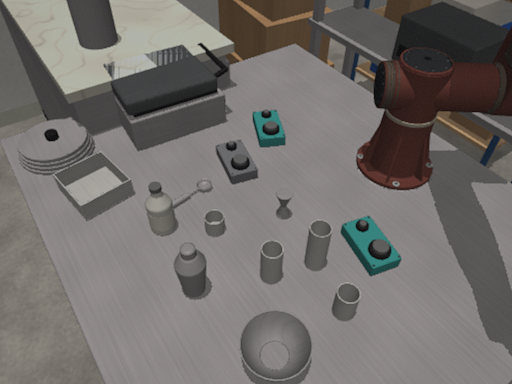

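View pics/top0.png

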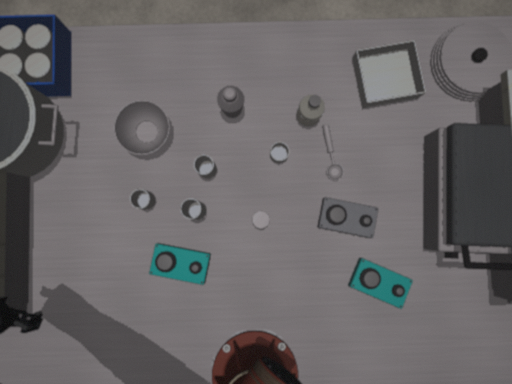

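View pics/wrist0.png

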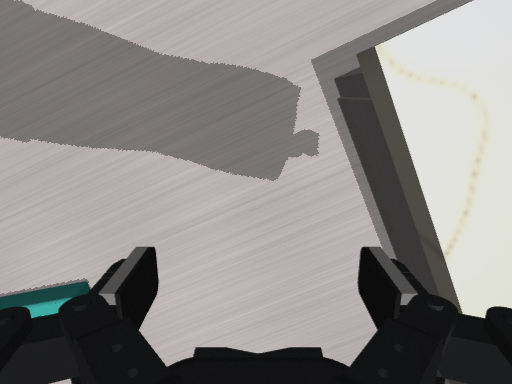

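The scene view (512x384) shows cup mouths near (215,217), (271,247), (319,229) and (347,290), with the grey box at (236,160). In the top view the cups are near (279,153), (205,166), (193,209) and (142,200), and the grey box is at (348,217) with its larger button near (337,214). Next I enlarge these areas and measure them.

```bash
python3 - <<'E'
import cv2
a=cv2.imread("pics/scene0.png"); b=cv2.imread("pics/top0.png")
cv2.imwrite("pics/sc1.png",cv2.resize(a[130:330,190:390],None,fx=3,fy=3,interpolation=cv2.INTER_CUBIC))
cv2.imwrite("pics/tc1.png",cv2.resize(b[130:250,120:390],None,fx=2.96,fy=2.96,interpolation=cv2.INTER_CUBIC))
E
cat > h.py <<'E'
import cv2,numpy as np
from plant import robot
def K(c): f=192/np.tan(np.radians(c["vertical_fov"]/2)); return np.array([[f,0,c["cx"]],[0,f,c["cy"]],[0,0,1]])
def ray(c,uv):
    R=cv2.Rodrigues(c["rvec"])[0]; return -R.T@c["tvec"], R.T@np.linalg.inv(K(c))@np.array([*uv,1.])
def onz(c,uv,z): o,d=ray(c,uv); return o+d*(z-o[2])/d[2]
def proj(c,p): return cv2.projectPoints(np.float64(p).reshape(-1,1,3),c["rvec"],c["tvec"],K(c),None)[0][:,0]
def two(c1,u1,c2,u2):
    o1,d1=ray(c1,u1);o2,d2=ray(c2,u2)
    s=np.linalg.lstsq(np.c_[d1,-d2],o2-o1,rcond=None)[0]; a=o1+s[0]*d1;b=o2+s[1]*d2
    return (a+b)/2,np.linalg.norm(a-b)
E
python3 - <<'E'
from h import *
s=robot.get_calibration("scene");t=robot.get_calibration("top")
for a,b in [((215,217),(279,153)),((271,247),(205,166)),((319,229),(193,209)),((347,290),(142,200))]: print(two(s,a,t,b))
print(proj(t,[0,0,0]),proj(s,[0,0,0]),onz(t,(337,214),.05))
E
```

```text
(array([ 0.63072313, -0.08898462,  0.05184711]), np.float64(0.0022947787224656957))
(array([0.59102254, 0.11776519, 0.11363023]), np.float64(0.003594079450679294))
(array([0.47221233, 0.15077144, 0.13495902]), np.float64(0.0002183912200136979))
(array([0.50378377, 0.29836413, 0.08332166]), np.float64(0.001331237968722563))
[[254.51520267 373.67135777]] [[393.0737949  164.08802373]] [ 0.44969008 -0.24822723  0.05      ]
```

View pics/sc1.png

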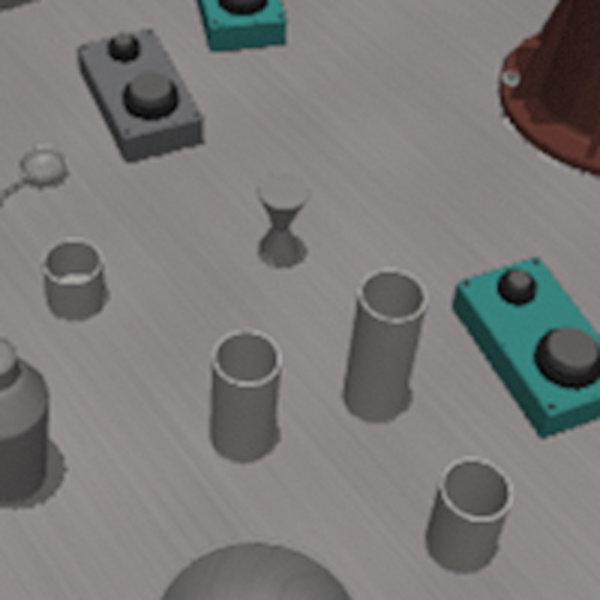

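View pics/tc1.png

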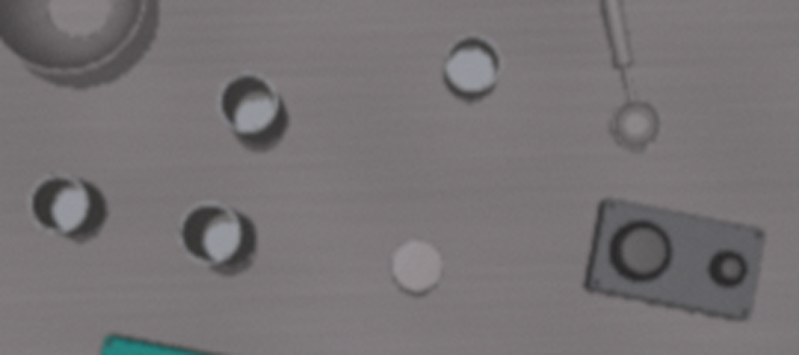

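Run:
```python
from h import *
np.set_printoptions(precision=4,suppress=True)
s=robot.get_calibration("scene");t=robot.get_calibration("top")
S=lambda x,y:((x-1)/3+190,(y-1)/3+130)
T=lambda x,y:((x-1)/2.96+120,(y-1)/2.96+130)
for n,h,a,b in [("short",.055,S(74,261),T(472,67)),("mid",.085,S(475,490),T(60,202)),("high",.115,S(245,358),T(249,103)),("tall",.145,S(391,296),T(210,234)),("jig",.088,S(284,191),T(417,266)),("big",.05,S(151,93),T(642,250)),("small",.05,S(123,44),T(731,268))]:
    print(n,two(s,a,t,b),onz(s,a,h)[:2],onz(t,b,h)[:2])
```

```text
short (array([ 0.6325, -0.0893,  0.054 ]), np.float64(0.0024055114801980904)) [ 0.6337 -0.0894] [ 0.6313 -0.0885]
mid (array([0.5088, 0.3049, 0.0841]), np.float64(0.0014088709570995262)) [0.5087 0.3057] [0.5092 0.3041]
high (array([0.5945, 0.1219, 0.113 ]), np.float64(0.0011075311542398751)) [0.5958 0.1227] [0.5938 0.122 ]
tall (array([0.4733, 0.1555, 0.143 ]), np.float64(0.0016742071521517407)) [0.4752 0.1561] [0.4726 0.1558]
jig (array([ 0.4397, -0.0291,  0.0878]), np.float64(9.234855915220887e-05)) [ 0.4399 -0.0289] [ 0.4397 -0.029 ]
big (array([ 0.4488, -0.2458,  0.0545]), np.float64(0.0011877916507041855)) [ 0.4457 -0.2496] [ 0.4494 -0.2469]
small (array([ 0.4294, -0.3312,  0.0531]), np.float64(0.00042024763041381756)) [ 0.4274 -0.3342] [ 0.4296 -0.3321]
```

Heights come out within 2 mm of the given ones (54, 84, 113 and 143 mm) and the button spacing is 87.6 mm against 86. Next I check the neighbours and IK, then close the gripper and move above the button.

Run:
```python
from h import *
np.set_printoptions(precision=4,suppress=True)
t=robot.get_calibration("top")
print("bottle",onz(t,(315,101),.165),"shaker",onz(t,(230,93),.17))
for y in (77,-103): print(y,robot.ik([.449,-.246,.25],[180,0,y]))
for y in (0,45,90,135,180,-45,-90,-135): print(y,robot.ik([.632,-.089,.18],[180,0,y]), robot.ik([.474,.1557,.249],[180,0,y]))
robot.set_gripper(0)
o=robot.observe();print(o["time"],o["gripper_width"],robot.tip_reach)
```

```text
bottle [ 0.749  -0.1821  0.165 ] shaker [0.7752 0.0432 0.17  ]
77 [-43.3809  -9.7336 -15.4074  84.3262   0.      59.6191]
-103 [ -43.3809   -9.7336  -15.4074   84.3262    0.     -120.3809]
0 [-19.7318  13.3243   0.8034  77.4791   0.     160.2682] [   3.1284  -12.0762  -17.5832   84.4929    0.     -176.8716]
45 [-19.7318  13.3243   0.8034  77.4791   0.     115.2682] [  3.1284 -12.0762 -17.5832  84.4929   0.     138.1284]
90 [-19.7318  13.3243   0.8034  77.4791   0.      70.2682] [  3.1284 -12.0762 -17.5832  84.4929   0.      93.1284]
135 [-19.7318  13.3243   0.8034  77.4791   0.      25.2682] [  3.1284 -12.0762 -17.5832  84.4929   0.      48.1284]
180 [-19.7318  13.3243   0.8034  77.4791   0.     -19.7318] [  3.1284 -12.0762 -17.5832  84.4929   0.       3.1284]
-45 [ -19.7318   13.3243    0.8034   77.4791    0.     -154.7318] [   3.1284  -12.0762  -17.5832   84.4929    0.     -131.8716]
-90 [ -19.7318   13.3243    0.8034   77.4791    0.     -109.7318] [  3.1284 -12.0762 -17.5832  84.4929   0.     -86.8716]
-135 [-19.7318  13.3243   0.8034  77.4791   0.     -64.7318] [  3.1284 -12.0762 -17.5832  84.4929   0.     -41.8716]
0.9167 -8.237177794366061e-05 0.0726
```

Run:
```python
from h import *
np.set_printoptions(precision=4,suppress=True)
robot.move_pose([.449,-.246,.30],[180,0,77])
robot.line_to([.449,-.246,.17])
o=robot.observe();c=robot.get_calibration("wrist")
cv2.imwrite("pics/w1.png",robot.grab_frame("wrist"))
cv2.imwrite("pics/s1.png",robot.grab_frame("scene"))
print(o["time"],o["tool_pos"],o["ft_force"],proj(c,[[.449,-.246,.054],[.4294,-.3312,.053]]))
```

```text
4.8083 [ 0.4494 -0.2463  0.1711] [ 0.0326 -0.2822  0.4319] [[257.1876 217.0375]
 [257.441  341.7279]]
```

View pics/w1.png

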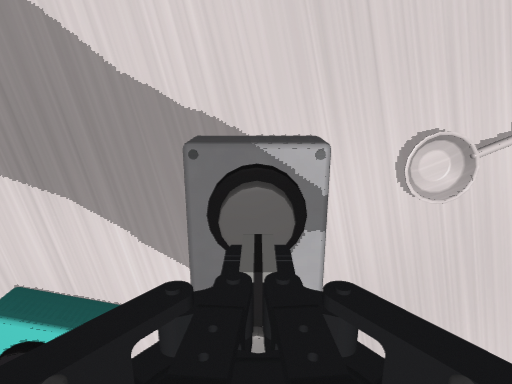

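View pics/s1.png

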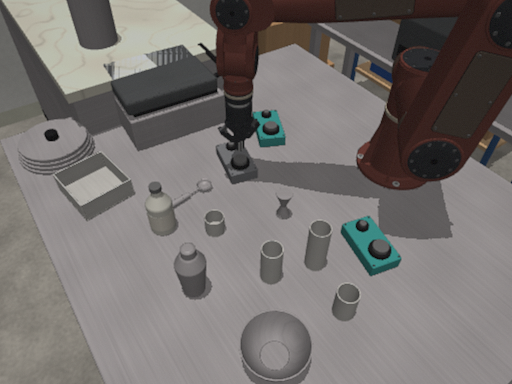

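The wrist view shows the button disc centred near (257,222), about 4 mm from the prediction, with the fingers in line over it. I press under a force guard.

Run:
```python
from h import *
np.set_printoptions(precision=4,suppress=True)
p=lambda z:[.449,-.246,z]
robot.line_to(p(.135))
g1=robot.line_to(p(.110),vel=.03,guard=2);o=robot.observe();print("touch",g1,o["tool_pos"],o["ft_force"])
g=robot.line_to(p(.105),vel=.02,guard=12)
o2=robot.observe();print("press",g,o2["tool_pos"],o2["ft_force"])
robot.pause(.2);o2=robot.observe();print(o2["tool_pos"],o2["ft_force"])
cv2.imwrite("pics/w2.png",robot.grab_frame("wrist"))
```

```text
touch True [ 0.4494 -0.2464  0.1293] [ 0.2553 -1.0795  4.161 ]
press True [ 0.4494 -0.2464  0.1286] [-0.9913  0.663   6.6161]
[ 0.4494 -0.2464  0.1286] [-1.7315  1.2165  7.5009]
```

View pics/w2.png

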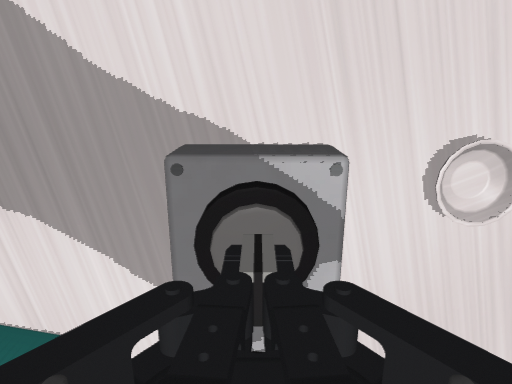

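The forces don't match the depth: 7.5 N at a tip height of about 0.056, barely below first touch. I read the force at rest, clear of the button, then go down in small steps.

Run:
```python
from h import *
np.set_printoptions(precision=4,suppress=True)
p=lambda z:[.449,-.246,z]
robot.line_to(p(.134),vel=.05)
robot.pause(.2);o=robot.observe();print(o["tool_pos"],o["ft_force"],o["time"])
for z in (.130,.128,.126,.124,.122,.120,.118,.116):
    g=robot.line_to(p(z),vel=.03,guard=25);robot.pause(.1)
    o=robot.observe();print(z,g,o["tool_pos"][2],o["ft_force"])
    if g or o["ft_force"][2]>15:break
cv2.imwrite("pics/w3.png",robot.grab_frame("wrist"))
```

```text
[ 0.4491 -0.246   0.1339] [ 1.1901 -0.9905  2.458 ] 6.7833
0.13 False 0.1300599133693832 [1.2516 0.0216 4.546 ]
0.128 False 0.12856014070340918 [-1.55    1.1932  8.6608]
0.126 False 0.12828407518492865 [-6.8231  5.4449 25.1222]
```

View pics/w3.png

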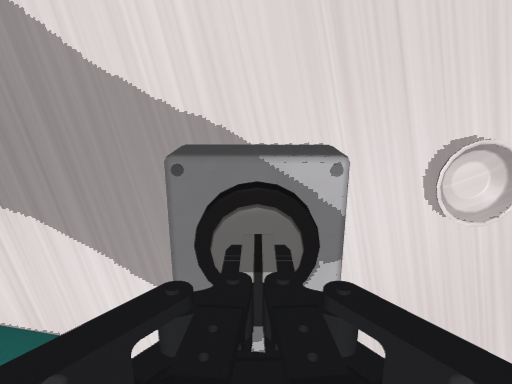

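The force rises at about 0.5 N/mm (2.5 N, then 4.5 N), then hits a hard stop at TCP z 0.1285 with 25 N. That fits the stated spring followed by the end stop. The disc widths also fit: 76 px before and 91 px pressed, so the face dropped about 10 mm. I back off, check that the button comes up, and compare heights.

Run:
```python
from h import *
np.set_printoptions(precision=4,suppress=True)
p=lambda z:[.449,-.246,z]
for z in (.1335,.136,.139,.142,.17):
    robot.line_to(p(z),vel=.08);robot.pause(.15);o=robot.observe();print(z,o["tool_pos"][2],o["ft_force"])
c=robot.get_calibration("wrist");R=cv2.Rodrigues(c["rvec"])[0];print("cam",-R.T@c["tvec"],o["time"])
cv2.imwrite("pics/w4.png",robot.grab_frame("wrist"))
a=cv2.imread("pics/w1.png");b=cv2.imread("pics/w3.png");d=cv2.imread("pics/w4.png")
cv2.imwrite("pics/cmp.png",cv2.resize(np.hstack([x[150:290,170:345] for x in(a,b,d)]),None,fx=1.5,fy=1.5))
```

```text
0.1335 0.13322650655882012 [ 1.8578 -1.2516  2.8306]
0.136 0.13569260186503973 [-0.7628 -0.0432  2.0745]
0.139 0.1388259024608095 [-0.7819 -0.7446 -0.0292]
0.142 0.14197748495146037 [-0.8965 -0.2367  0.2306]
0.17 0.16956590806867733 [ 0.5418  0.8073 -0.03  ]
cam [ 0.464  -0.1784  0.2384] 10.1667
```

View pics/cmp.png

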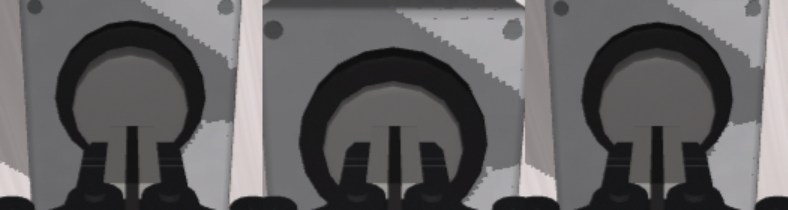

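The left and right crops match (button up) and the middle one shows the disc sunk in its collar; the force is zero from TCP z 0.139 up. So it was pressed fully and came up again. Now I point at the short cup.

Run:
```python
from h import *
np.set_printoptions(precision=4,suppress=True)
robot.line_to([.449,-.246,.29],vel=.2)
robot.move_pose([.632,-.089,.29],[180,0,90])
robot.line_to([.632,-.089,.168],vel=.1)
robot.pause(.3)
o=robot.observe();c=robot.get_calibration("wrist");print(o["time"],o["tool_pos"],o["tcp_rot"],o["ft_force"],proj(c,[.6325,-.089,.055]))
cv2.imwrite("pics/w5.png",robot.grab_frame("wrist"));cv2.imwrite("pics/s5.png",robot.grab_frame("scene"))
robot.pause(2)
```

```text
13.5833 [ 0.6321 -0.089   0.1683] [179.9809   0.0058  90.0005] [ 0.8561 -0.51    0.2818] [[259.1803 219.8965]]
```

View pics/w5.png

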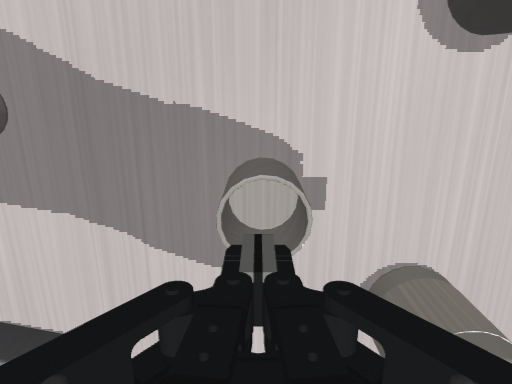

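View pics/s5.png

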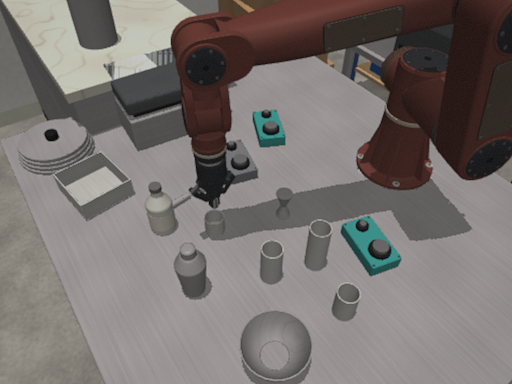

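The rim is centred at about (265,220) against a predicted (259,220), so the fingers are about 3 mm off, well inside the limit, and nothing is touched. It held for more than 2 s. Next is the tallest cup.

Run:
```python
from h import *
np.set_printoptions(precision=4,suppress=True)
robot.line_to([.632,-.089,.32],vel=.2)
robot.move_pose([.474,.1557,.32],[180,0,90])
robot.line_to([.474,.1557,.25],vel=.1)
robot.pause(.3)
o=robot.observe();c=robot.get_calibration("wrist");print(o["time"],o["tool_pos"],o["tcp_rot"],o["ft_force"],proj(c,[.474,.1557,.145]))
cv2.imwrite("pics/w6.png",robot.grab_frame("wrist"));cv2.imwrite("pics/s6.png",robot.grab_frame("scene"))
robot.pause(2)
```

```text
18.8667 [0.4742 0.1557 0.2504] [179.9588  -0.0017  90.0026] [-1.2482 -0.0334 -1.0923] [[258.1521 225.1209]]
```

View pics/w6.png

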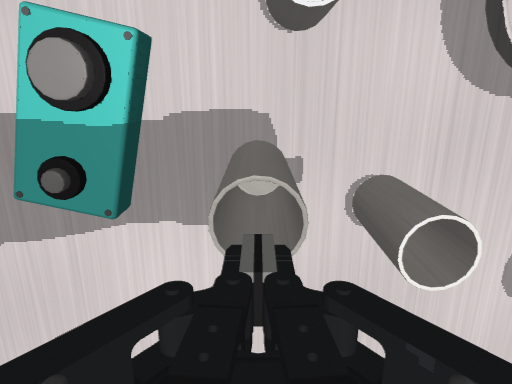

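View pics/s6.png

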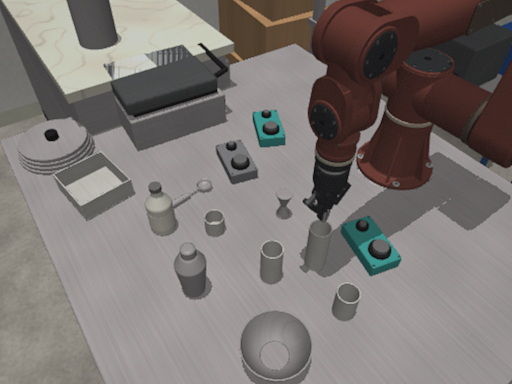

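The tallest cup's rim is centred near (258,222) against a predicted (258,225). The fingertips stand about 3 cm above it, and all other objects are where they were at the start.

Run:
```python
from h import *
print(robot.observe()["tool_pos"],robot.observe()["time"]); robot.job_done()
```

```text
[0.47399508 0.15571695 0.25000467] 20.9667
the job is handed in; nothing more can be done
```

I pressed the grey box's larger button fully down and let it come up. I then pointed at the 55 mm cup for over 2 s, pointed at the 145 mm cup, and handed the job in at about 21 s, still over the tall one.

**Button:** the force rose like a spring, then met a hard stop at 25 N. It was back to zero after release, and the wrist pictures show the button down and then up again. The button stopped the fingers about 1 cm higher than my camera estimate of its top (0.064 m against 0.0545 m). Because of that I pressed it twice: the first press stopped early on the force guard.

**Pointing:** the wrist pictures put the fingertips about 3 mm off the short cup's centre and about 2 mm off the tall cup's. I saw no contact with any cup or other loose thing, and nothing looked moved in the last scene picture. I judged that by eye and did not measure it.

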